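Make up the culture kit and the staining kit

ROBOT

A 7-joint arm with a two-finger parallel gripper is mounted at the origin on the work surface. World frame = base frame: x ahead of the robot, y to its left, z up, the work surface at z = 0. Lengths are in m, angles in rad, forces in N, time in s.
With the tool pointing down it reaches from about 0.4 to 0.85 m from the base axis. Payload 10.4 kg.
Tool frame: the origin (TCP) lies at the very end of the fingers, on their centre line; the grasp point (between the pads) lies 19 mm behind it; z points along the fingers, y is the line along which they close (so a half turn about z gives the same grasp; the last joint's range is limited). The gripper opens to 87 mm and grips with 3 to 60 N. Pads are 19 mm wide; open, the fingers measure 117 mm over their backs; the gripper's body (75 mm by 190 mm) begins 51 mm behind the grasp point.
Start: joints at [-1.232, 0.332, -0.065, 1.46, 0.022, 1.35, -0.088], TCP at [0.221, 0.585, 0.223] pointing down, gripper open.
Joint ranges: [-2.6, 2.6], [-0.5, 2.12], [-1.47, 1.34], [0.16, 2.42], [-1.27, 4.41], [0.06, 2.06], [-2.6, 2.6]. Speed limits (rad/s): [2.22, 2.22, 2.79, 2.79, 3.14, 3.14, 3.14].

INTERFACE

Orientations are given as a unit quaternion [x, y, z, w].
In Python, from bench import r gives the robot as it stands.
- The arm moves only by the shell command python3 -m crank 'ROWS' [FORCE]. ROWS is JSON, a list that holds one entry, the list of rows, each a list of 5 numbers: the shift along the tool's x, y, z in mm, then the turn about the tool's z in degrees, then the opening, from -1 (shut) to 1 (fully open). A call has 1 to 20 rows; each row is the pose to reach, as a shift and turn from the pose commanded when the call began, along the tool's axes at that moment; what a row does not reach only later rows make up. A row lasts 1/10 s, in which the tool goes at most 50 mm and 8.59 degrees, less where a joint would pass 70% of its speed; a pose out of reach is approached as far as the arm can. A call with a gripper value outside its range is refused whole. The fingers move at their own pace and stop on an object; FORCE is the grip in N (left out, the last holds). Time passes only in rows, so rows that repeat a pose let the fingers close. It gives the time, the measured TCP pose, the force, the opening and the grip force at its end, in the units of the state.
- r.read_state(): the state, without advancing time (a new reading comes with each control period).
- r.camera(name): name is "scene" or "top"; returns a dict with "image" (480x640x3 uint8, red, green, blue), "vfov" (degrees; the focal length in pixels is half the picture's height over the tangent of half this angle, whatever the lens; pixels are square), "cx", "cy" (the principal point, pixels), "eye" and "attitude" of the camera in the world. Camera axes: x right, y down, z forward; pixel columns grow to the right and rows downward; lengths in m; the calibration is good to about 2 mm. A picture is of the moment at which its call begins. There is no depth.
- r.close_job(): hands the job in; it is judged then, once.
The state is a dict: "time": time; "joint_positions": joint angles; "joint_vel": joint speeds; "joint_torque": joint torques, N m; "ee_pos": TCP position; "eef_rot": TCP orientation; "ft_force": force on the tool from outside, world axes, zero at the start; "torque": the same for the moment, N m; "width": finger opening in m; "grip_force": force on a finger pad.
Only numpy, scipy, OpenCV 4.12 (cv2) and the standard library are available. Lean on these libraries where they do the work, as an engineer would, in place of code of your own. Each camera call takes 0.05 s, during which the arm holds its last target. There are 200 camera calls.

TASK

Make up two kits from the stock on the microscope bench. Blue tray: the pink dish on the large round mark with the teal dish stacked squarely on top of it, and the red-capped bottle standing on the small round mark. Yellow tray: the orange slide box lying flat and squarely on the rectangular mark and the amber bottle standing on the small round mark. Centre each thing on its mark and set it down without dropping it; do not disturb the yellow dish, the blue-capped bottle or the tally counter, which belong to no kit.

Things in the scene. Friction and masses are not known exactly. Their poses are not given: they have to be found in the camera images.
- blue_tray: Blue plastic tray fixed to the bench, 200 mm (its x) by 110 mm (its y); floor 4 mm thick, rim 4 mm wide and 8 mm high. Origin: centre of its underside; x along its length, away from the robot at yaw 0. Flat white marks on its floor: a 48 mm round one (bottle) at x = -55 mm, y = 0, and a 64 mm round one (dishes) at x = +45 mm, y = 0. May be on either side of the stock.
- yellow_tray: Yellow plastic tray fixed to the bench, 200 mm (its x) by 110 mm (its y); floor 4 mm thick, rim 4 mm wide and 8 mm high. Origin: centre of its underside; x along its length, away from the robot at yaw 0. Flat white marks on its floor: a 48 mm round one (bottle) at x = -55 mm, y = 0, and a rectangle 44 mm along x by 90 mm along y (slide box) at x = +45 mm, y = 0. May be on either side of the stock.
- pink_dish: Closed round culture dish with a flat clear lid, pink medium inside, 55 mm in diameter, 16 mm high, about 35 g. Origin: centre of its underside; z up. Goes in the blue tray, under the teal dish.
- teal_dish: Closed round culture dish with a flat clear lid, dark teal (blue-green) medium inside, 55 mm in diameter, 16 mm high, about 35 g. Origin: centre of its underside; z up. Goes on top of the pink dish.
- red_cap_bottle: White plastic bottle: round body 40 mm in diameter up to 50 mm above the foot, then a shoulder and a red screw cap 31 mm in diameter from 64 to 82 mm; paper label; about 90 g. Origin: centre of its underside; z up. Goes in the blue tray.
- amber_bottle: Dark brown (amber) bottle: round body 40 mm in diameter up to 50 mm above the foot, then a shoulder and a black screw cap 31 mm in diameter from 64 to 82 mm; paper label; about 90 g. Origin: centre of its underside; z up. Goes in the yellow tray.
- slide_box: Closed flat box for microscope slides, orange with a black seam and a white label on top, 36 mm (its x) by 82 mm (its y) and 24 mm high, about 80 g, lying flat. Origin: centre of its underside; z up. Goes in the yellow tray, its long side along the tray's y; either end first.
- yellow_dish: Closed round culture dish with a flat clear lid, golden yellow medium inside, 55 mm in diameter, 16 mm high, about 35 g. Origin: centre of its underside; z up. Belongs to no kit: leave it alone.
- blue_cap_bottle: White plastic bottle: round body 40 mm in diameter up to 50 mm above the foot, then a shoulder and a blue screw cap 31 mm in diameter from 64 to 82 mm; paper label; about 90 g. Origin: centre of its underside; z up. Belongs to no kit: leave it alone.
- tally_counter: Steel hand tally counter, 44 mm (its x) by 62 mm (its y), 31 mm high, with three black keys, about 220 g, loose. Origin: centre of its underside; z up. Belongs to no kit: leave it alone.

How it is judged:
At the end, for the whole second after the job is handed in: Pink dish, both bottles and slide box on their tray floors within 12 mm per tray axis of their marks; box within 0.3 rad of square; teal dish on the pink within 10 mm of centre. All upright within 0.1 rad, released, at rest; other three moved under 20 mm (x of pink_dish in the frame of blue_tray between 0.033 and 0.057 m and y of pink_dish in the frame of blue_tray between -0.012 and 0.012 m and z of pink_dish in the frame of blue_tray between 0.001 and 0.007 m and horizontal distance between teal_dish and pink_dish below 0.01 m and z of teal_dish in the frame of blue_tray between 0.017 and 0.023 m and x of red_cap_bottle in the frame of blue_tray between -0.067 and -0.043 m and y of red_cap_bottle in the frame of blue_tray between -0.012 and 0.012 m and z of red_cap_bottle in the frame of blue_tray between 0.001 and 0.007 m and x of slide_box in the frame of yellow_tray between 0.033 and 0.057 m and y of slide_box in the frame of yellow_tray between -0.012 and 0.012 m and z of slide_box in the frame of yellow_tray between 0.001 and 0.007 m and angle between the y axis of slide_box and the y axis of yellow_tray, either way round below 0.3 rad and x of amber_bottle in the frame of yellow_tray between -0.067 and -0.043 m and y of amber_bottle in the frame of yellow_tray between -0.012 and 0.012 m and z of amber_bottle in the frame of yellow_tray between 0.001 and 0.007 m and angle between each of pink_dish, teal_dish, red_cap_bottle, slide_box, amber_bottle's own z axis and vertical below 0.1 rad and linear speed of each of pink_dish, teal_dish, red_cap_bottle, slide_box, amber_bottle below 0.02 m/s and distance of each of yellow_dish, blue_cap_bottle, tally_counter from where it was at the start of the episode below 0.02 m); the robot touches nothing.
It fails at once if a thing that belongs to no kit is moved more than 20 mm (distance of any of yellow_dish, blue_cap_bottle, tally_counter from where it was at the start of the episode above 0.02 m).
It fails at once if a kit thing is dropped (faster than 0.8 m/s, as after a fall of 33 mm, with no finger on it) ((linear speed of pink_dish above 0.8 m/s and contact force between pink_dish and the fingers below 0.05 N) or (linear speed of teal_dish above 0.8 m/s and contact force between teal_dish and the fingers below 0.05 N) or (linear speed of red_cap_bottle above 0.8 m/s and contact force between red_cap_bottle and the fingers below 0.05 N) or (linear speed of slide_box above 0.8 m/s and contact force between slide_box and the fingers below 0.05 N) or (linear speed of amber_bottle above 0.8 m/s and contact force between amber_bottle and the fingers below 0.05 N)).
It also fails if it takes over 128 s, if anything falls off the work surface, if the arm or the gripper's body presses on something with over 40 N, if the wrist force passes 120 N, or if a joint passes its speed limit or range.

## Working session

There is one attempt and no reset: what is moved stays moved. The work goes in short steps, Python scripts to look and compute and a shell command to move; the robot and the scene stay as the last step left them, time stands still between calls to the robot, and variables do not carry over. Pictures are saved under pics/ and viewed, at most 14 in all, crops included, and the job is handed in when it is done.

```bash
mkdir -p pics; ls; python3 - <<'E'
from bench import r
import cv2,json
s=r.read_state(); print(s)
for n in("top","scene"):
    c=r.camera(n); cv2.imwrite(f"pics/{n}0.png",c["image"][:,:,::-1]); print({k:v for k,v in c.items() if k!="image"})
E
```

```text
pics
{'time': 0.0, 'joint_positions': array([-1.23159032,  0.33284673, -0.06472599,  1.46096795,  0.02157128,
        1.34989997, -0.08852007]), 'joint_vel': array([-1.45250567e-03, -5.52316949e-04,  3.93871377e-05, -4.52641192e-04,
       -1.23794669e-03,  2.93543960e-04, -4.40903679e-04]), 'joint_torque': array([-7.69649378e-04, -6.23265767e+01,  2.40861706e-02, -3.89885473e+01,
       -6.14657952e-02,  4.02622623e-02,  1.88637091e-04]), 'ee_pos': array([0.22106799, 0.58416833, 0.22175698]), 'eef_rot': array([ 1.79908160e-01,  9.83683152e-01, -7.04955842e-04, -1.12882989e-04]), 'ft_force': array([ 0.55683691,  0.18887303, -0.09024373]), 'torque': array([0.00861689, 0.04114093, 0.00178167]), 'grip_force': 0.0, 'width': 0.08703391893258053}
{'vfov': 55.71424260389682, 'cx': 313.8013308156544, 'cy': 240.32507944900732, 'eye': array([ 0.4373158 , -0.00514677,  0.87531584]), 'attitude': array([ 0.70560727, -0.70463597,  0.04620834, -0.05891793])}
{'vfov': 54.723137552051625, 'cx': 325.16856827818856, 'cy': 235.77395727708264, 'eye': array([0.89500779, 0.40834631, 0.69969502]), 'attitude': array([ 0.3074345 ,  0.88798809, -0.32127412, -0.11723529])}
```

View pics/top0.png

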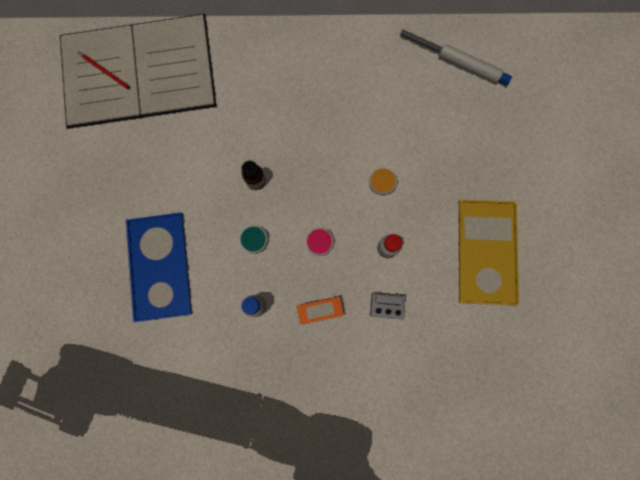

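View pics/scene0.png

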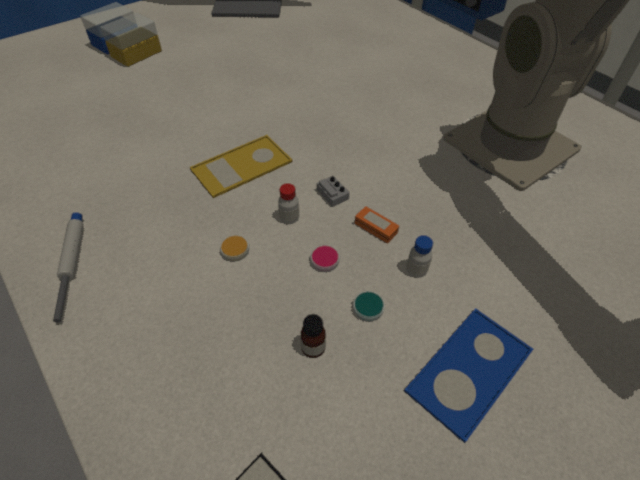

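The top view shows the blue tray on the left with marks at (156,243) and (160,295), and the yellow tray on the right with marks at (488,228) and (488,281). The stock lies between them: amber (252,170), teal (254,239), blue cap (251,306), pink (320,241), box (320,310), red (393,243), yellow dish (383,181) and counter (388,305). The scene view shows the same layout, with everything upright.

```bash
cat > h.py <<'E'
from bench import r
import cv2, numpy as np
from scipy.spatial.transform import Rotation as R
def ray(c,u,v,z):
    f=240/np.tan(np.radians(c["vfov"]/2))
    d=R.from_quat(c["attitude"]).apply([(u-c["cx"])/f,(v-c["cy"])/f,1])
    return c["eye"]+d*(z-c["eye"][2])/d[2]
def blob(c,u,v,z,tol=28):
    im=cv2.medianBlur(c["image"],3); m=np.zeros((482,642),np.uint8)
    cv2.floodFill(im.copy(),m,(u,v),0,(tol,)*3,(tol,)*3,4|cv2.FLOODFILL_MASK_ONLY|cv2.FLOODFILL_FIXED_RANGE|(255<<8))
    k=max(cv2.findContours(m[1:-1,1:-1],cv2.RETR_EXTERNAL,cv2.CHAIN_APPROX_NONE)[0],key=cv2.contourArea)
    w=np.array([ray(c,*p[0],z)[:2]*1000 for p in k],np.float32)
    (cx,cy),(a,b),t=cv2.minAreaRect(w)
    M=cv2.moments(w)
    return np.array([M["m10"]/M["m00"],M["m01"]/M["m00"]]).round(1),(round(a,1),round(b,1),round(t,1))
def tcp():
    s=r.read_state(); q=R.from_quat(s["eef_rot"]); x=q.apply([1,0,0]); y=q.apply([0,1,0])
    return s,q,x,y
def go(x,y,z,yaw=None):
    "rows shift in mm (tool axes) to world mm target; yaw = world direction of finger-closing line, deg mod 180"
    s,q,_,yy=tcp(); d=q.inv().apply(np.array([x,y,z])-s["ee_pos"]*1000)
    t=0
    if yaw is not None:
        now=np.degrees(np.arctan2(yy[1],yy[0])); t=-((yaw-now+90)%180-90)
    return d.round(1),round(t,1)
E
python3 - <<'E'
from h import *
T=r.camera("top");S=r.camera("scene")
for n,z,a,b in [("blue_big",4,(156,243),(455,390)),("blue_sm",4,(160,295),(489,346)),("yel_rect",4,(488,228),(222,172)),("yel_sm",4,(488,281),(263,155)),
 ("pink",15,(320,241),(325,257)),("teal",15,(254,239),(369,304)),("yellowd",15,(383,181),(235,247)),("red",82,(393,243),(287,189)),("amber",82,(251,168),(313,321)),
 ("bluecap",82,(251,306),(424,242)),("box",24,(302,315),(362,220)),("boxlabel",24,(320,310),(377,221)),("counter",31,(388,299),(333,184)),("bluetray",6,(158,268),(445,348)),("yeltray",6,(488,255),(240,163))]:
    print(n,blob(T,*a,z/1000),blob(S,*b,z/1000))
s,q,x,y=tcp(); print(x,y)
E
```

```text
blue_big (array([562.3, 318.9]), (60.1, 61.0, 46.5)) (array([560.8, 318.6]), (61.3, 63.2, 51.9))
blue_sm (array([463.1, 305.1]), (43.8, 44.8, 0.1)) (array([461.7, 305.2]), (46.5, 45.3, 2.0))
yel_rect (array([ 591.6, -325.7]), (88.3, 43.2, 87.7)) (array([ 589.5, -326.7]), (91.4, 44.1, 87.6))
yel_sm (array([ 491.7, -321.4]), (45.6, 45.5, 43.5)) (array([ 489.7, -322.1]), (42.0, 46.1, 52.3))
pink (array([565.1,   0.6]), (45.0, 45.0, 45.2)) (array([5.636e+02, 3.000e-01]), (46.2, 45.1, 14.1))
teal (array([569.6, 128. ]), (44.3, 43.3, 45.6)) (array([568.4, 128.1]), (43.9, 46.3, 52.0))
yellowd (array([ 684.9, -123.6]), (44.4, 46.7, 45.2)) (array([ 683.5, -124.2]), (46.0, 47.2, 52.1))
red (array([ 552.7, -130.3]), (28.2, 26.7, 90.0)) (array([ 552.5, -129.7]), (24.4, 26.9, 52.2))
amber (array([679.8, 121.4]), (44.7, 34.0, 27.0)) (array([697.2, 139.1]), (52.9, 34.0, 51.9))
bluecap (array([442.3, 120.2]), (27.5, 26.2, 0.2)) (array([442.5, 122.2]), (28.2, 27.7, 30.6))
box (array([434.2,  -0.7]), (34.2, 79.9, 12.1)) (array([442.6,  18.1]), (33.7, 87.1, 12.0))
boxlabel (array([ 4.339e+02, -4.000e-01]), (21.5, 49.4, 12.1)) (array([432.3,  -0.7]), (22.0, 48.6, 12.0))
counter (array([ 444.3, -125.5]), (67.2, 48.9, 85.8)) (array([ 455.8, -112.6]), (76.7, 56.9, 85.7))
bluetray (array([517.8, 312.4]), (198.0, 110.3, 7.8)) (array([516.8, 312.2]), (201.9, 109.4, 7.7))
yeltray (array([ 546.7, -323.1]), (110.9, 198.9, 87.5)) (array([ 545.2, -325.4]), (114.2, 202.4, 87.1))
[-9.35282567e-01  3.53901848e-01 -4.92243042e-05] [ 3.53901765e-01  9.35282232e-01 -8.28902419e-04]
```

```bash
python3 - <<'E'
from h import *
print("pink above", go(564.4,0.4,130,90))
for n,(u0,u1,v0,v1) in (("top",(235,270,155,192)),("scene",(297,333,312,360))):
    c=r.camera(n); cr=cv2.resize(c["image"][v0:v1,u0:u1,::-1],None,fx=12,fy=12,interpolation=cv2.INTER_CUBIC)
    cr=cv2.convertScaleAbs(cr,alpha=2.2); cv2.imwrite(f"pics/a_{n}.png",cr)
a,b=[cv2.imread(f"pics/a_{n}.png") for n in("top","scene")]
p=np.zeros((576,860,3),np.uint8); p[:a.shape[0],:420]=a; p[:b.shape[0],420:420+b.shape[1]]=b; cv2.imwrite("pics/a.png",p[:,:800] if 0 else cv2.resize(p,(796,533)))
E
```

```text
pink above (array([-527.7, -424.6,   92.5]), np.float64(-20.7))
```

View pics/a.png

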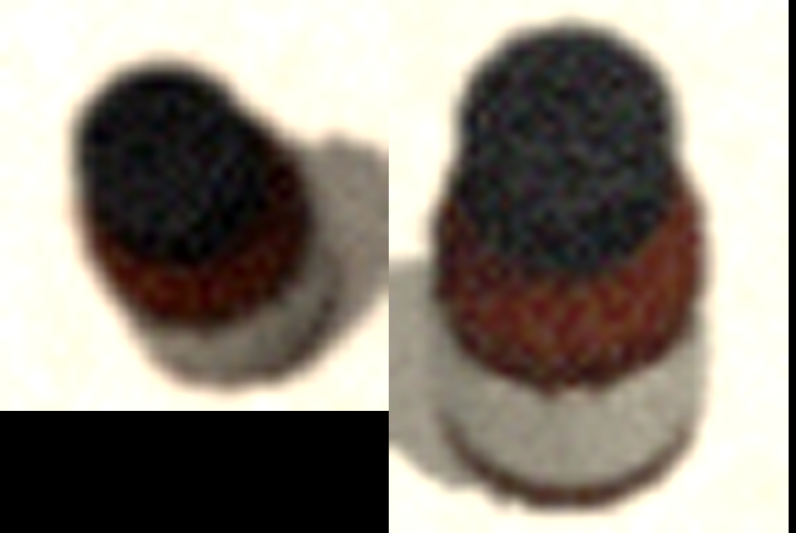

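The left half is the top view of the amber bottle, with its cap-top centre at about (249.8,168.5). The right half is the scene view, with the centre at about (312.7,320.8).

```bash
python3 -m crank '[[[-60,-50,10,-8,1],[-120,-98,25,-16,1],[-200,-160,40,-20.7,1],[-300,-240,60,-20.7,1],[-400,-320,80,-20.7,1],[-527.7,-424.6,92.5,-20.7,1],[-527.7,-424.6,92.5,-20.7,1],[-527.7,-424.6,92.5,-20.7,1],[-527.7,-424.6,92.5,-20.7,1],[-527.7,-424.6,92.5,-20.7,1],[-527.7,-424.6,92.5,-20.7,1],[-527.7,-424.6,92.5,-20.7,1],[-527.7,-424.6,92.5,-20.7,1],[-527.7,-424.6,92.5,-20.7,1],[-527.7,-424.6,92.5,-20.7,1],[-527.7,-424.6,92.5,-20.7,1],[-527.7,-424.6,92.5,-20.7,1],[-527.7,-424.6,92.5,-20.7,1],[-527.7,-424.6,92.5,-20.7,1]]]' 15; python3 - <<'E'
from h import *
T=r.camera("top");S=r.camera("scene")
print(ray(T,249.8,168.5,.082),ray(S,312.7,320.8,.082))
print(go(564.4,0.4,4,90))
E
```

```text
time: 2.2
ee_pos: [0.5643, 0.0018, 0.1303]
eef_rot: [-0.001, 1.0, 0.0, 0.0]
ft_force: [0.2, 0.9, 0.4]
width: 0.087
grip_force: 0.0
[0.68802719 0.12581825 0.082     ] [0.6865496  0.12585862 0.082     ]
(array([  0. ,  -1. , 126.2]), np.float64(0.0))
```

```bash
python3 -m crank '[[[0,-1,40,0,1],[0,-1,80,0,1],[0,-1,110,0,1],[0,-1,120,0,1],[0,-1,126,0,1],[0,-1,126,0,1],[0,-1,126,0,1],[0,-1,126,0,-0.1],[0,-1,126,0,-0.1],[0,-1,126,0,-0.1],[0,-1,126,0,-0.1],[0,-1,126,0,-0.1],[0,-1,126,0,-0.1],[0,-1,126,0,-0.1],[0,-1,126,0,-0.1],[0,-1,120,0,-0.1],[0,-1,100,0,-0.1],[0,-1,60,0,-0.1],[0,-1,26,0,-0.1],[0,-1,26,0,-0.1]]]' 15; python3 - <<'E'
from h import *
print(go(561.6,318.8,104,90))
E
```

```text
time: 4.3
ee_pos: [0.5673, -0.0004, 0.1091]
eef_rot: [0.0, 1.0, 0.001, 0.004]
ft_force: [0.4, 0.4, -0.3]
width: 0.0546
grip_force: 15.0
(array([  6.1, 319.2,   5.5]), np.float64(-0.1))
```

```bash
python3 -m crank '[[[0,15,0,0,-0.1],[0,45,0,0,-0.1],[0,85,0,0,-0.1],[1,130,0,0,-0.1],[2,175,0,0,-0.1],[3,220,0,0,-0.1],[3,260,0,0,-0.1],[3,290,0,0,-0.1],[3,310,0,0,-0.1],[3,318,0,0,-0.1],[3,318,20,0,-0.1],[3,318,40,0,-0.1],[3,318,60,0,-0.1],[3,318,70,0,-0.1],[3,318,75,0,-0.1],[3,318,75,0,-0.1],[3,318,75,0,-0.1],[3,318,75,0,-0.1],[3,318,75,0,-0.1]]]' 15; python3 - <<'E'
from h import *
print(go(561.6,318.8,8,90))
c=r.camera("scene"); cv2.imwrite("pics/p1.png",cv2.resize(c["image"][250:470,340:600,::-1],None,fx=2.5,fy=2.5))
E
```

```text
time: 6.2
ee_pos: [0.562, 0.3179, 0.0298]
eef_rot: [0.0, 1.0, 0.0, 0.0]
ft_force: [0.5, 0.6, -0.7]
width: 0.0544
grip_force: 15.0
(array([ 0.4,  0.9, 21.8]), np.float64(-0.0))
```

View pics/p1.png

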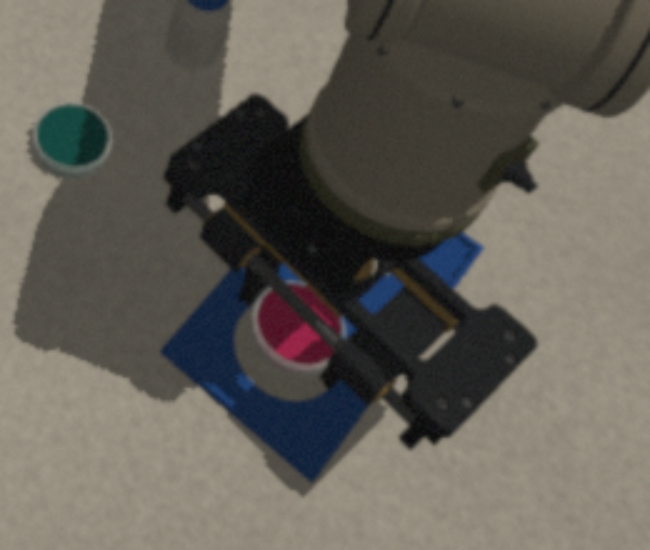

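The pink dish (at about 300,325 in the crop) is held level over the large mark. I'll lower it, release and lift.

```bash
python3 -m crank '[[[0,1,8,0,-0.1],[0,1,15,0,-0.1],[0,1,19,0,-0.1],[0,1,21,0,-0.1],[0,1,22,0,-0.1],[0,1,22,0,-0.1],[0,1,22,0,-0.1],[0,1,22,0,0.4],[0,1,22,0,0.4],[0,1,22,0,0.4],[0,1,22,0,0.4],[0,1,15,0,0.4],[0,1,0,0,0.4],[0,1,-40,0,0.4],[0,1,-80,0,0.8],[0,1,-100,0,1],[0,1,-100,0,1],[0,1,-100,0,1]]]' 15; python3 - <<'E'
from h import *
print(go(569,128,130,90))
E
```

```text
time: 8.05
ee_pos: [0.5618, 0.3188, 0.1302]
eef_rot: [0.0, 1.0, 0.001, 0.001]
ft_force: [-0.5, 0.6, -0.1]
width: 0.0831
grip_force: 0.0
(array([  -7.3, -190.8,   -0. ]), np.float64(-0.0))
```

```bash
python3 -m crank '[[[-2,-40,0,0,1],[-5,-90,0,0,1],[-7,-140,0,0,1],[-7,-172,0,0,1],[-7,-190,0,0,1],[-7,-190,30,0,1],[-7,-190,60,0,1],[-7,-190,90,0,1],[-7,-190,90,0,1],[-7,-190,90,0,1],[-7,-190,90,0,1]]]' 15; python3 - <<'E'
from h import *
print(go(569,128,4,90))
T=r.camera("top");S=r.camera("scene")
print(blob(T,156,243,.019),blob(S,455,385,.019),S["image"][385,455],T["image"][243,156])
E
```

```text
time: 9.15
ee_pos: [0.5694, 0.1289, 0.0406]
eef_rot: [0.0, 1.0, 0.0, 0.001]
ft_force: [0.9, 0.2, 0.8]
width: 0.087
grip_force: 0.0
(array([ 0.5, -0.9, 36.6]), np.float64(-0.0))
(array([443.2, 266.8]), (212.1, 651.8, 88.0)) (array([560.3, 318.1]), (46.7, 46.7, 1.0)) [150  39  70] [102  92  76]
```

```bash
python3 -m crank '[[[0,-1,20,0,1],[0,-1,32,0,1],[0,-1,36.6,0,1],[0,-1,36.6,0,1],[0,-1,36.6,0,-0.1],[0,-1,36.6,0,-0.1],[0,-1,36.6,0,-0.1],[0,-1,36.6,0,-0.1],[0,-1,36.6,0,-0.1],[0,-1,36.6,0,-0.1],[0,-1,36.6,0,-0.1],[0,-1,36.6,0,-0.1],[0,-1,30,0,-0.1],[0,-1,10,0,-0.1],[0,-1,-30,0,-0.1],[0,-1,-60,0,-0.1],[0,-1,-60,0,-0.1],[0,-1,-60,0,-0.1]]]' 15; python3 - <<'E'
from h import *
print(go(561.2,318.4,104,90))
E
```

```text
time: 11.05
ee_pos: [0.5688, 0.1278, 0.0997]
eef_rot: [0.0, 1.0, 0.0, 0.001]
ft_force: [0.3, -0.1, -1.2]
width: 0.055
grip_force: 15.0
(array([  7.7, 190.6,  -4.2]), np.float64(-0.0))
```

```bash
python3 -m crank '[[[1,15,0,0,-0.1],[2,45,0,0,-0.1],[4,85,0,0,-0.1],[6,125,0,0,-0.1],[7.5,160,0,0,-0.1],[7.5,180,0,0,-0.1],[7.5,190.5,0,0,-0.1],[7.5,190.5,15,0,-0.1],[7.5,190.5,35,0,-0.1],[7.5,190.5,50,0,-0.1],[7.5,190.5,60,0,-0.1],[7.5,190.5,65,0,-0.1],[7.5,190.5,65,0,-0.1],[7.5,190.5,65,0,-0.1],[7.5,190.5,65,0,-0.1]]]' 15; python3 - <<'E'
from h import *
print(go(561.2,318.4,24,90))
E
```

```text
time: 12.55
ee_pos: [0.5616, 0.3185, 0.0349]
eef_rot: [0.0, 1.0, 0.0, 0.001]
ft_force: [0.1, 0.5, 0.4]
width: 0.0544
grip_force: 15.0
(array([ 0.4, -0.1, 10.9]), np.float64(-0.0))
```

```bash
python3 -m crank '[[[0.4,0,5,0,-0.1],[0.4,0,9,0,-0.1],[0.4,0,10.5,0,-0.1],[0.4,0,10.9,0,-0.1],[0.4,0,10.9,0,-0.1],[0.4,0,10.9,0,-0.1],[0.4,0,10.9,0,0.4],[0.4,0,10.9,0,0.4],[0.4,0,10.9,0,0.4],[0.4,0,10.9,0,0.4],[0.4,0,4,0,0.4],[0.4,0,-10,0,0.4],[0.4,0,-50,0,0.8],[0.4,0,-95,0,1],[0.4,0,-130,0,1],[0.4,0,-130,0,1]]]' 15; python3 - <<'E'
from h import *
print(go(552.6,-130,165,90))
E
```

```text
time: 14.15
ee_pos: [0.5635, 0.3195, 0.1716]
eef_rot: [0.0, 1.0, 0.003, 0.004]
ft_force: [-0.0, -0.0, 0.4]
width: 0.0831
grip_force: 0.0
(array([  10.5, -449.5,    3.8]), np.float64(-0.1))
```

```bash
python3 -m crank '[[[0,-30,0,0,1],[2,-75,0,0,1],[4,-125,0,0,1],[6,-175,0,0,1],[8.6,-225,0,0,1],[8.6,-275,0,0,1],[8.6,-325,0,0,1],[8.6,-375,0,0,1],[8.6,-420,0,0,1],[8.6,-448.5,0,0,1],[8.6,-448.5,30,0,1],[8.6,-448.5,60,0,1],[8.6,-448.5,60,0,1],[8.6,-448.5,60,0,1],[8.6,-448.5,60,0,1]]]' 15; python3 - <<'E'
from h import *
print(go(552.6,-130,54,90))
T=r.camera("top");S=r.camera("scene")
print(blob(T,153,242,.035),blob(S,455,378,.035))
cv2.imwrite("pics/p2.png",np.hstack([cv2.resize(c["image"][v:v+140,u:u+130,::-1],None,fx=3,fy=3) for c,u,v in((T,95,200),(S,400,310))]))
E
```

```text
time: 15.65
ee_pos: [0.5529, -0.1303, 0.1059]
eef_rot: [0.0, 1.0, -0.0, 0.001]
ft_force: [0.5, -0.5, 0.6]
width: 0.0873
grip_force: 0.0
(array([ 0.4,  0.3, 51.9]), np.float64(-0.0))
(array([562.1, 318.5]), (45.6, 44.4, 46.6)) (array([560.4, 318. ]), (46.1, 46.1, 0.7))
```

View pics/p2.png

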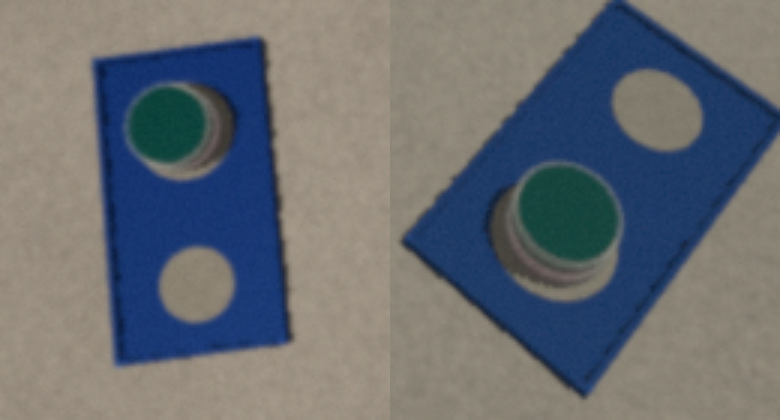

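The teal dish is stacked squarely on the pink dish, on the large mark (crop left at (167,124), right at (570,213)). Next I'll pick up the red bottle by its cap.

```bash
python3 -m crank '[[[0,0,25,0,1],[0,0,45,0,1],[0,0,52,0,1],[0,0,52,0,1],[0,0,52,0,-0.6],[0,0,52,0,-0.6],[0,0,52,0,-0.6],[0,0,52,0,-0.6],[0,0,52,0,-0.6],[0,0,52,0,-0.6],[0,0,52,0,-0.6],[0,0,52,0,-0.6],[0,0,52,0,-0.6],[0,0,45,0,-0.6],[0,0,25,0,-0.6],[0,0,-15,0,-0.6],[0,0,-50,0,-0.6],[0,0,-60,0,-0.6],[0,0,-60,0,-0.6],[0,0,-60,0,-0.6]]]' 20; python3 - <<'E'
from h import *
print(go(462.4,305.2,166,90))
E
```

```text
time: 17.75
ee_pos: [0.5513, -0.1301, 0.1629]
eef_rot: [0.0, 1.0, 0.0, -0.001]
ft_force: [-0.4, 1.1, -1.8]
width: 0.0345
grip_force: 16.3
(array([ 89.1, 435.2,  -2.8]), np.float64(-0.0))
```

```bash
python3 - <<'E'
from h import *
S=r.camera("scene"); cv2.imwrite("pics/p3.png",cv2.resize(S["image"][100:250,210:400,::-1],None,fx=4,fy=4)); s=tcp()[0]; print(s["width"],s["grip_force"],s["ft_force"])
E
```

```text
0.034473554235864 16.26695003022178 [-0.75172425 -0.13012421 -1.71186802]
```

View pics/p3.png

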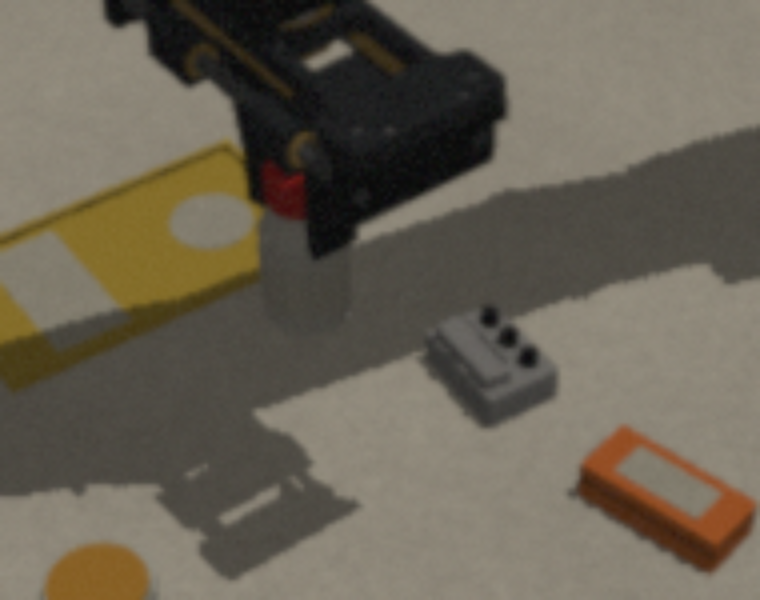

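The red bottle hangs upright, but the 34.5 mm opening means the fingertips are on the tapered shoulder. I'll set it back down and grip it higher, on the cap only.

```bash
python3 -m crank '[[[0,0,15,0,-0.6],[0,0,40,0,-0.6],[0,0,70,0,-0.6],[0,0,90,0,-0.6],[0,0,100,0,-0.6],[0,0,105,0,-0.6],[0,0,107,0,-0.6],[0,0,107,0,-0.6],[0,0,107,0,-0.6]]]' 20; python3 -m crank '[[[0,0,2,0,-0.6],[0,0,4,0,-0.6],[0,0,5,0,-0.6],[0,0,5,0,-0.6],[0,0,5,0,-0.6],[0,0,5,0,0.2],[0,0,5,0,0.2],[0,0,5,0,0.2],[0,0,5,0,0.2],[0,0,-3,0,0.2],[0,0,-7,0,0.2],[0,0,-7,0,0.2],[0,0,-7,0,-0.6],[0,0,-7,0,-0.6],[0,0,-7,0,-0.6],[0,0,-7,0,-0.6],[0,0,-7,0,-0.6],[0,0,-7,0,-0.6],[0,0,-7,0,-0.6]]]' 20
```

```text
time: 18.7
ee_pos: [0.5525, -0.1304, 0.0578]
eef_rot: [0.0, 1.0, 0.0, 0.001]
ft_force: [-0.0, -0.1, -0.8]
width: 0.0346
grip_force: 16.3
time: 20.6
ee_pos: [0.5518, -0.1303, 0.0639]
eef_rot: [0.0, 1.0, 0.0, -0.0]
ft_force: [0.1, -0.4, -2.0]
width: 0.0306
grip_force: 20.0
```

```bash
python3 -m crank '[[[0,0,-8,0,-0.6],[0,0,-25,0,-0.6],[0,0,-60,0,-0.6],[0,0,-95,0,-0.6],[0,0,-110,0,-0.6],[4,10,-110,0,-0.6],[10,30,-110,0,-0.6],[20,65,-110,0,-0.6],[30,105,-110,0,-0.6],[40,145,-110,0,-0.6],[50,185,-110,0,-0.6],[60,225,-110,0,-0.6],[70,265,-110,0,-0.6],[78,305,-110,0,-0.6],[84,345,-110,0,-0.6],[88,380,-110,0,-0.6],[90,410,-110,0,-0.6],[90,428,-110,0,-0.6],[90,435,-110,0,-0.6],[90,435,-110,0,-0.6]]]' 20; python3 -m crank '[[[0,0,15,0,-0.6],[0,0,40,0,-0.6],[0,0,65,0,-0.6],[0,0,80,0,-0.6],[0,0,90,0,-0.6],[0,0,95,0,-0.6],[0,0,95,0,-0.6],[0,0,95,0,-0.6],[0,0,95,0,-0.6]]]' 20; python3 - <<'E'
from h import *
print(go(462.4,305.2,68,90))
E
```

```text
time: 22.6
ee_pos: [0.4618, 0.3045, 0.1732]
eef_rot: [0.0, 1.0, -0.001, -0.0]
ft_force: [-0.6, -0.7, -1.4]
width: 0.0305
grip_force: 20.0
time: 23.5
ee_pos: [0.4626, 0.305, 0.0799]
eef_rot: [0.0, 1.0, 0.0, 0.001]
ft_force: [0.3, -0.8, -1.2]
width: 0.0304
grip_force: 20.0
(array([ 0.2,  0.2, 11.9]), np.float64(-0.0))
```

```bash
python3 -m crank '[[[0,0,4,0,-0.6],[0,0,7,0,-0.6],[0,0,9,0,-0.6],[0,0,10,0,-0.6],[0,0,11,0,-0.6],[0,0,11,0,-0.6],[0,0,11,0,-0.6]]]' 20
```

```text
time: 24.2
ee_pos: [0.4622, 0.3047, 0.0681]
eef_rot: [0.0, 1.0, 0.0, 0.0]
ft_force: [-0.4, -0.1, -1.5]
width: 0.0302
grip_force: 20.0
```

```bash
python3 -m crank '[[[0,0,1,0,-0.6],[0,0,2,0,-0.6],[0,0,2,0,-0.6],[0,0,2,0,-0.6]]]' 20; python3 -m crank '[[[0,0,0,0,-0.6]]]' 20
```

```text
time: 24.6
ee_pos: [0.4629, 0.3051, 0.0678]
eef_rot: [0.0, 1.0, 0.001, 0.001]
ft_force: [-3.6, -2.9, 13.5]
width: 0.0304
grip_force: 20.0
time: 24.7
ee_pos: [0.4629, 0.3051, 0.0678]
eef_rot: [0.0, 1.0, 0.001, 0.001]
ft_force: [-2.9, -3.1, 14.0]
width: 0.0304
grip_force: 20.0
```

```bash
python3 -m crank '[[[0,0,-1,0,-0.6],[0,0,-1,0,0.3],[0,0,-1,0,0.3],[0,0,-1,0,0.3],[0,0,-1,0,0.3],[0,0,-10,0,0.3],[0,0,-40,0,0.3],[0,0,-80,0,0.3],[0,0,-110,0,1],[0,0,-110,0,1],[0,0,-110,0,1]]]' 20; python3 - <<'E'
from h import *
print(go(433.2,-0.5,130,12.1), tcp()[0]["joint_positions"].round(2))
T=r.camera("top");S=r.camera("scene")
E
```

```text
time: 25.8
ee_pos: [0.4624, 0.3049, 0.177]
eef_rot: [0.0, 1.0, 0.001, 0.001]
ft_force: [0.1, -0.5, -0.7]
width: 0.0733
grip_force: 0.0
(array([  29.1, -305.5,   46.5]), np.float64(77.9)) [-0.81  0.2   0.17  1.73 -0.04  1.22  0.93]
```

```bash
python3 -m crank '[[[2,-30,0,8,1],[5,-65,0,16,1],[8,-105,0,24,1],[11,-145,0,32,1],[15,-185,0,40,1],[19,-225,0,48,1],[23,-260,0,56,1],[26,-285,0,64,1],[29,-300,0,72,1],[29,-305.5,0,77.9,1],[29,-305.5,25,77.9,1],[29,-305.5,65,77.9,1],[29,-305.5,100,77.9,1],[29,-305.5,115,77.9,1],[29,-305.5,115,77.9,1],[29,-305.5,115,77.9,1],[29,-305.5,115,77.9,1]]]' 20; python3 - <<'E'
from h import *
print(go(433.2,-0.5,4,12.1), tcp()[0]["joint_positions"].round(2))
T=r.camera("top");S=r.camera("scene")
print(blob(T,156,295,.086),blob(S,486,326,.086))
cv2.imwrite("pics/p4.png",np.hstack([cv2.resize(c["image"][v:v+180,u:u+130,::-1],None,fx=3,fy=3) for c,u,v in((T,95,180),(S,410,270))]))
E
```

```text
time: 27.6
ee_pos: [0.4336, -0.0006, 0.0619]
eef_rot: [0.629, 0.778, 0.001, 0.0]
ft_force: [0.9, 0.0, 0.4]
width: 0.0868
grip_force: 0.0
(array([ 0.2, -0.4, 57.9]), np.float64(-0.0)) [-0.54  0.07  0.45  2.15 -0.04  0.93  0.15]
(array([464.9, 272.6]), (36.6, 41.3, 5.3)) (array([509.6, 312. ]), (63.3, 38.2, 9.0))
```

View pics/p4.png

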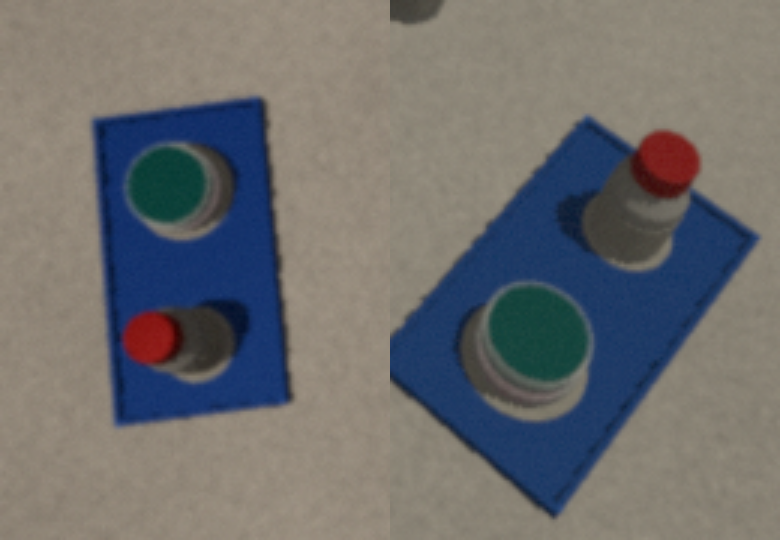

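The red bottle stands upright on the small mark (cap at about (145,293) in the top view), and the dish stack is undisturbed. Next is the slide box.

```bash
python3 -m crank '[[[0,-0.4,25,0,1],[0,-0.4,45,0,1],[0,-0.4,55,0,1],[0,-0.4,58,0,1],[0,-0.4,58,0,1],[0,-0.4,58,0,-0.4],[0,-0.4,58,0,-0.4],[0,-0.4,58,0,-0.4],[0,-0.4,58,0,-0.4],[0,-0.4,58,0,-0.4],[0,-0.4,58,0,-0.4],[0,-0.4,58,0,-0.4],[0,-0.4,58,0,-0.4],[0,-0.4,52,0,-0.4],[0,-0.4,40,0,-0.4],[0,-0.4,0,0,-0.4],[0,-0.4,-40,0,-0.4],[0,-0.4,-70,0,-0.4],[0,-0.4,-75,0,-0.4],[0,-0.4,-75,0,-0.4]]]' 25; python3 - <<'E'
from h import *
print(go(590.6,-326.2,137,-2.5), tcp()[0]["joint_positions"].round(2))
T=r.camera("top");S=r.camera("scene")
print(ray(T,145.3,292.7,.086),blob(S,502,322,.086))
E
```

```text
time: 29.7
ee_pos: [0.4332, -0.0007, 0.1373]
eef_rot: [0.629, 0.778, 0.001, 0.001]
ft_force: [-0.2, -0.1, -1.1]
width: 0.0356
grip_force: 25.0
(array([-3.512e+02,  8.590e+01,  3.000e-01]), np.float64(14.6)) [-0.56 -0.05  0.45  2.07  0.02  1.11  0.09]
[0.46352018 0.30214053 0.086     ] (array([464.6, 305.2]), (28.2, 27.9, 17.6))
```

```bash
python3 -m crank '[[[-10,2,0,0,-0.4],[-35,8,0,2,-0.4],[-70,17,0,5,-0.4],[-110,27,0,8,-0.4],[-150,37,0,11,-0.4],[-190,47,0,13,-0.4],[-230,57,0,14.6,-0.4],[-270,66,0,14.6,-0.4],[-305,75,0,14.6,-0.4],[-332,81,0,14.6,-0.4],[-347,85,0,14.6,-0.4],[-351,86,5,14.6,-0.4],[-351,86,25,14.6,-0.4],[-351,86,60,14.6,-0.4],[-351,86,90,14.6,-0.4],[-351,86,108,14.6,-0.4],[-351,86,115,14.6,-0.4],[-351,86,115,14.6,-0.4],[-351,86,115,14.6,-0.4],[-351,86,115,14.6,-0.4]]]' 25; python3 - <<'E'
from h import *
print(go(590.6,-326.2,8,-2.5), tcp()[0]["joint_positions"].round(2))
E
```

```text
time: 31.8
ee_pos: [0.5909, -0.3266, 0.0226]
eef_rot: [0.723, 0.691, 0.0, 0.001]
ft_force: [-0.6, 0.3, -0.8]
width: 0.0358
grip_force: 25.0
(array([ 0.4, -0.3, 14.6]), np.float64(-0.0)) [ 0.02  0.68  0.6   1.54 -0.42  1.05  0.68]
```

```bash
python3 -m crank '[[[0,0,6,0,-0.4],[0,0,10,0,-0.4],[0,0,12.5,0,-0.4],[0,0,13.5,0,-0.4],[0,0,14,0,-0.4],[0,0,14,0,-0.4],[0,0,14,0,-0.4]]]' 25; python3 -m crank '[[[0,0,0.5,0,-0.4],[0,0,1,0,-0.4],[0,0,1,0,-0.4]]]' 25
```

```text
time: 32.5
ee_pos: [0.5901, -0.3261, 0.0072]
eef_rot: [0.723, 0.691, 0.0, 0.0]
ft_force: [-1.5, 0.8, 2.4]
width: 0.0358
grip_force: 25.0
time: 32.8
ee_pos: [0.5901, -0.3261, 0.0071]
eef_rot: [0.723, 0.691, 0.0, -0.0]
ft_force: [-5.2, 3.6, 13.2]
width: 0.0359
grip_force: 25.0
```

```bash
python3 -m crank '[[[0,0,-1,0,-0.4],[0,0,-1,0,0.3],[0,0,-1,0,0.3],[0,0,-1,0,0.3],[0,0,-1,0,0.3],[0,0,-8,0,0.3],[0,0,-30,0,0.3],[0,0,-70,0,0.3],[0,0,-115,0,1],[0,0,-150,0,1],[0,0,-155,0,1],[0,0,-155,0,1],[0,0,-155,0,1]]]' 25; python3 - <<'E'
from h import *
print(go(687.3,125.8,130), tcp()[0]["ee_pos"])
E
```

```text
time: 34.1
ee_pos: [0.5896, -0.3257, 0.1599]
eef_rot: [0.723, 0.691, -0.0, -0.001]
ft_force: [-0.1, 0.7, -0.4]
width: 0.0848
grip_force: 0.0
(array([455.3,  77.8,  30.1]), 0) [ 0.58960104 -0.32565874  0.15986057]
```

```bash
python3 -m crank '[[[30,5,0,0,1],[75,13,0,0,1],[120,21,0,0,1],[165,29,0,0,1],[210,37,0,0,1],[255,45,0,0,1],[300,53,0,0,1],[345,61,0,0,1],[385,68,0,0,1],[420,74,0,0,1],[445,77,0,0,1],[455,77.8,0,0,1],[455,77.8,20,0,1],[455,77.8,30,0,1],[455,77.8,30,0,1],[455,77.8,30,0,1],[455,77.8,30,0,1]]]' 20; python3 - <<'E'
from h import *
print(go(687.3,125.8,66))
T=r.camera("top");S=r.camera("scene")
print(blob(T,475,230,.028),blob(S,222,155,.028),blob(T,487,226,.028))
cv2.imwrite("pics/p5.png",np.hstack([cv2.resize(c["image"][v:v+130,u:u+130,::-1],None,fx=3,fy=3) for c,u,v in((T,425,190),(S,170,110))]))
E
```

```text
time: 35.8
ee_pos: [0.6883, 0.1243, 0.1319]
eef_rot: [0.723, 0.691, 0.0, 0.0]
ft_force: [-0.2, -0.8, 0.5]
width: 0.0871
grip_force: 0.0
(array([ 1.4, -1.1, 65.9]), 0)
(array([ 591.6, -327.1]), (80.6, 36.0, 87.6)) (array([ 588.8, -325.7]), (83.0, 44.2, 86.3)) (array([ 591.4, -325.9]), (46.8, 20.8, 87.3))
```

View pics/p5.png

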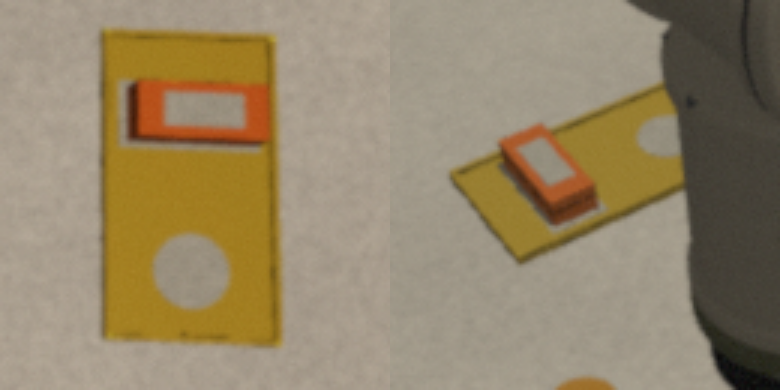

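The slide box lies square and flat on the rectangular mark (label centre at about (204,110) in the left crop), measured within 1–2 mm. Next is the amber bottle.

```bash
python3 -m crank '[[[1,-1,25,0,1],[1,-1,50,0,1],[1,-1,62,0,1],[1,-1,65,0,1],[1,-1,65,0,1],[1,-1,65,0,-0.6],[1,-1,65,0,-0.6],[1,-1,65,0,-0.6],[1,-1,65,0,-0.6],[1,-1,65,0,-0.6],[1,-1,65,0,-0.6],[1,-1,65,0,-0.6],[1,-1,65,0,-0.6],[1,-1,65,0,-0.6],[1,-1,65,0,-0.6]]]' 20;  python3 -m crank '[[[0,0,-8,0,-0.6],[0,0,-25,0,-0.6],[0,0,-60,0,-0.6],[0,0,-95,0,-0.6],[0,0,-115,0,-0.6],[0,0,-120,0,-0.6],[0,0,-120,0,-0.6],[0,0,-120,0,-0.6]]]' 20; python3 - <<'E'
from h import *
print(go(490.7,-321.8,186))
E
```

```text
time: 37.4
ee_pos: [0.6869, 0.1261, 0.066]
eef_rot: [0.723, 0.691, 0.0, -0.0]
ft_force: [0.6, -0.3, 0.9]
width: 0.0304
grip_force: 20.0
time: 38.2
ee_pos: [0.6863, 0.1261, 0.1849]
eef_rot: [0.723, 0.691, -0.001, -0.001]
ft_force: [-0.1, 0.2, -1.3]
width: 0.0307
grip_force: 20.0
(array([-456.1, -175.7,   -0.7]), 0)
```

```bash
python3 -m crank '[[[-8,-3,0,0,-0.6],[-28,-11,0,0,-0.6],[-60,-23,0,0,-0.6],[-95,-37,0,0,-0.6],[-130,-50,0,0,-0.6],[-165,-64,0,0,-0.6],[-200,-77,0,0,-0.6],[-235,-91,0,0,-0.6],[-270,-104,0,0,-0.6],[-305,-117,0,0,-0.6],[-340,-131,0,0,-0.6],[-375,-144,0,0,-0.6],[-405,-156,0,0,-0.6],[-430,-166,0,0,-0.6],[-447,-173,0,0,-0.6],[-456,-176,0,0,-0.6],[-456,-176,15,0,-0.6],[-456,-176,45,0,-0.6],[-456,-176,70,0,-0.6],[-456,-176,75,0,-0.6]]]' 20;  python3 -m crank '[[[0,0,15,0,-0.6],[0,0,25,0,-0.6],[0,0,30,0,-0.6],[0,0,30,0,-0.6],[0,0,30,0,-0.6],[0,0,30,0,-0.6]]]' 20; python3 - <<'E'
from h import *
print(go(490.7,-321.8,70))
E
```

```text
time: 40.2
ee_pos: [0.4898, -0.319, 0.107]
eef_rot: [0.722, 0.692, -0.001, -0.003]
ft_force: [-0.3, 0.9, -1.0]
width: 0.0305
grip_force: 20.0
time: 40.8
ee_pos: [0.4914, -0.322, 0.0817]
eef_rot: [0.723, 0.691, 0.0, 0.0]
ft_force: [-0.4, 0.1, -1.6]
width: 0.03
grip_force: 20.0
(array([ 0.1, -0.7, 11.7]), 0)
```

```bash
python3 -m crank '[[[0,-0.5,4,0,-0.6],[0,-0.5,8,0,-0.6],[0,-0.5,9.5,0,-0.6],[0,-0.5,10.5,0,-0.6],[0,-0.5,11,0,-0.6],[0,-0.5,11,0,-0.6],[0,-0.5,11,0,-0.6]]]' 20;  python3 -m crank '[[[0,0,0.5,0,-0.6],[0,0,1,0,-0.6],[0,0,1,0,-0.6],[0,0,1,0,-0.6]]]' 20
```

```text
time: 41.5
ee_pos: [0.4905, -0.3217, 0.0701]
eef_rot: [0.723, 0.691, 0.0, 0.0]
ft_force: [0.1, -0.4, -1.2]
width: 0.0306
grip_force: 20.0
time: 41.9
ee_pos: [0.4908, -0.322, 0.0698]
eef_rot: [0.723, 0.691, 0.0, 0.0]
ft_force: [-0.7, 0.9, 7.2]
width: 0.0301
grip_force: 20.0
```

The amber bottle is touching the floor, so I'll release it, retreat and check.

```bash
python3 -m crank '[[[0,0,0,0,-0.6],[0,0,0,0,0.3],[0,0,0,0,0.3],[0,0,0,0,0.3],[0,0,0,0,0.3],[0,0,-10,0,0.3],[0,0,-40,0,0.3],[0,0,-80,0,0.3],[0,0,-120,0,1],[40,0,-130,0,1],[85,0,-130,0,1],[130,0,-130,0,1],[175,0,-130,0,1],[215,0,-130,0,1],[240,0,-130,0,1],[240,0,-130,0,1],[240,0,-130,0,1],[240,0,-130,0,1]]]' 20; python3 - <<'E'
from h import *
T=r.camera("top");S=r.camera("scene"); print(tcp()[0]["ee_pos"])
for n,c in(("T",T),("S",S)): cv2.imwrite(f"pics/f{n}.png",c["image"][:,:,::-1])
E
```

```text
time: 43.7
ee_pos: [0.501, -0.0834, 0.1994]
eef_rot: [0.723, 0.691, 0.0, 0.0]
ft_force: [-0.6, -0.3, -0.1]
width: 0.0868
grip_force: 0.0
[ 0.5009429  -0.0833165   0.19917642]
```

View pics/fT.png

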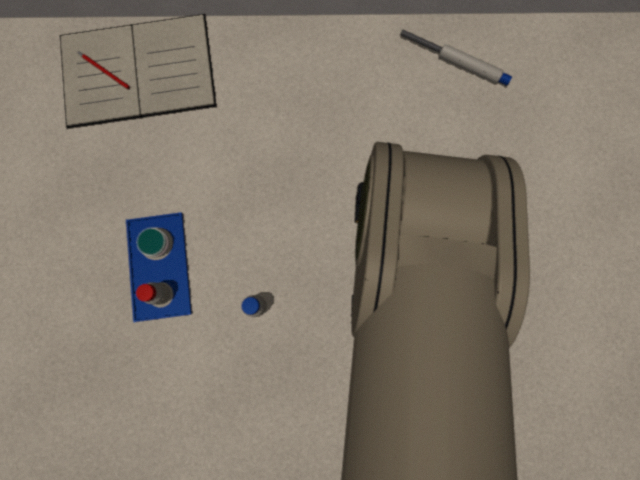

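View pics/fS.png

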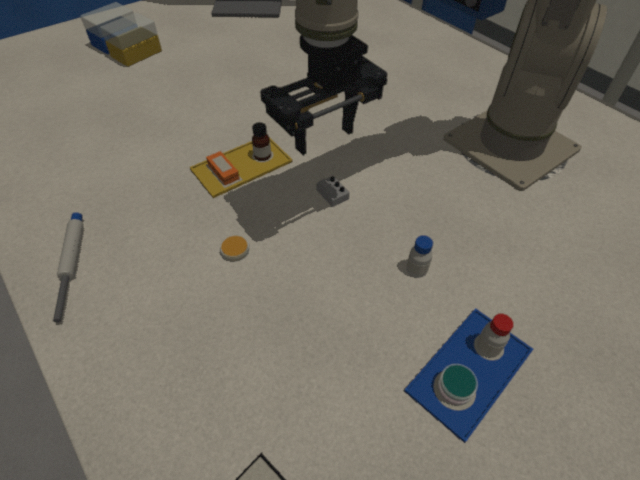

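The scene view shows everything upright and in place, with the amber cap at about (260,129). The yellow dish (235,247), blue cap (424,243) and counter (333,188) have not moved.

```bash
python3 - <<'E'
from h import *
S=r.camera("scene"); print(ray(S,260,128.5,.086), np.abs(tcp()[0]["joint_vel"]).max())
print(r.close_job())
E
```

```text
[ 0.49390089 -0.31115802  0.086     ] 0.007424911141495755
the job is handed in; nothing more can be done
None
```

Both kits are made up and the job was handed in at about 44 s, but no verdict came back. Checked by camera, the dishes, slide box and red bottle sit within about 2 mm of their marks. The amber bottle was released on target, but a rough one-pixel check put it about 11 mm off (limit 12 mm). The other three items look unmoved.

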